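# Slide a painted panel out for peeling its tape

### The arm

A 7-joint arm with a two-finger parallel gripper is mounted at the origin on the work surface. World frame = base frame: x ahead of the robot, y to its left, z up, the work surface at z = 0. Lengths are in m, angles in rad, forces in N, time in s.
With the tool pointing down it reaches from about 0.35 to 0.9 m from the base axis. Payload 19.9 kg.
Tool frame: the origin (TCP) lies on the centre line of the jaws, within the pads' length; the fingertips stand 11 mm ahead of it and the grasp point (between the pads) lies 8 mm behind it; z points along the fingers, y is the line along which they close (so a half turn about z gives the same grasp; the last joint's range is limited). The gripper opens to 94 mm and grips with 3 to 60 N. Pads are 16 mm wide; open, the fingers measure 119 mm over their backs; the gripper's body (75 mm by 177 mm) begins 78 mm behind the grasp point.
Start: joints at [-0.042, 0.417, -0.01, 1.614, 0.005, 1.111, -0.053], TCP at [0.625, 0, 0.216] pointing down, gripper open.
Joint ranges: [-2.81, 2.81], [-0.39, 2.02], [-1.27, 1.25], [0.06, 2.57], [-1.19, 4.33], [0.19, 2], [-2.82, 2.82]. Speed limits (rad/s): [1.89, 1.89, 2.39, 2.39, 3.01, 3.01, 3.01].

### API

Orientations are given as a unit quaternion [x, y, z, w].
In Python, from plant import status, cams, manip, silhouettes, landmark_of gives the robot as it stands. The module is installed in compiled form; this text tells all that it offers.
- The arm moves only by the tool move_arm, never from a script. Its argument "commands" is a list of rows, each a list of 2 entries, a list of its own where there are three numbers: the shift along the tool's x, y, z in mm, then the turn, a rotation vector about the tool's x, y, z in degrees. In form: [[[dx, dy, dz], [wx, wy, wz]], ...]. A call has exactly 5 rows; each row shifts and turns the commanded pose from where the row before left it, along the tool's axes as they then stand; what a row does not reach is not made up. A row lasts 1/10 s, in which the tool goes at most 50 mm and 8.59 degrees, less where a joint would pass 70% of its speed; a pose out of reach is approached as far as the arm can. A call with a gripper value outside its range is refused whole. "hand" is the opening, from -1 (shut) to 1 (fully open), set as the call begins (left out, the last holds). The fingers move at their own pace and stop on an object; "force" is the grip in N (left out, the last holds). Time passes only in rows, so rows that do not move let the fingers close, or fill a call up. It gives the time, the measured TCP pose, the force, the opening and the grip force at its end, in the units of the state.
- status.read_state(): the state, without advancing time (a new reading comes with each control period).
- cams.read_camera(name): name is "scene" or "side" or "wrist"; returns a dict with "img" (384x512x3 uint8, red, green, blue), "intrinsics" (3x3 intrinsics, pixels), "D" ([k1, k2, p1, p2, k3] as OpenCV has them; the pictures are not rectified), "R" (3x3) and "t" (3): a world point X has camera coordinates R X + t; the wrist camera has in their place "tool_from_camera" (4x4, takes a point from camera to tool coordinates, whose origin is the TCP and whose axes are the flange's). Camera axes: x right, y down, z forward; pixel columns grow to the right and rows downward; lengths in m; the calibration is good to about 2 mm. A picture is of the moment at which its call begins: read the wrist's pose just before it. There is no depth.
- manip.finish_job(): hands the job in; it is judged then, once.
Trained networks look in the newest picture that a camera, given by its name, has taken for a name from the list of things; names that differ only in an ending like _2 or _b are one class to them, and where a whole thing is asked for, a point or a joint stands for the part that bears it (a point fixed in the world has none). Each returns a list of dicts, best first, with "score" (0 to 1); they miss things now and then, are a little off and sometimes report something else, mostly with a low value. They report only what shows in the picture. A call takes as long as a camera call. They do not tell look-alikes from the thing itself.
- silhouettes(camera, thing): "region" (384x512 bool, what is visible of it) and "extent" ([left, top, right, bottom] in pixels, round what is visible of it).
- landmark_of(camera, thing): "position" ([column, row] in pixels: a listed point, or the origin of a listed thing).
The state is a dict: "time_s": time; "q": joint angles; "qvel": joint speeds; "tau": joint torques, N m; "tool_pos": TCP position; "tool_rot": TCP orientation; "wrist_force": force on the tool from outside, world axes, zero at the start; "torque": the same for the moment, N m; "width": finger opening in m; "gripper_force": force on a finger pad.
Only numpy, scipy, OpenCV 4.12 (cv2) and the standard library are available. Lean on these libraries where they do the work, as an engineer would, in place of code of your own. Each camera call takes 0.05 s, during which the arm holds its last target. There are 200 camera calls.

### The job

The painted panel is ready to have its tape peeled. With the fingertips, push the small orange-lidded tin sideways along the wooden riser, out of the panel's way, then slide the panel outward until just its yellow tape strip hangs over the riser's far edge, with the inner line of the tape straight along that edge. Only push: do not lift or tip the tin or the panel, leave the tin standing on the riser, and leave the jars, spray cans and tub where they are.

Things in the scene. Friction and masses are not known exactly. Their poses are not given: they have to be found in the camera images.
- riser: wooden riser fixed to the table, like a low bench: 300 deep (its x) by 500 long (its y) by 60 high; flat top, open under its far edge, the top board 18 thick and reaching 20 beyond any support at the far edge. Origin: centre of its underside, on the table. Its x axis points away from the robot to the free far edge (turned up to 15 degrees); z up
- riser_edge (a point): middle of the riser's far edge, on the top surface (150 along x from the riser's centre, 60 up); axes as the riser's: x outward, square to the edge; y along the edge, to the left as the robot sees it
- panel: loose flat painting panel, cream with blue and black shapes, 110 (its x) by 160 (its y) by 8 thick, about 110 g, lying flat on the riser, up to 12 degrees askew. Origin: centre of its underside. The yellow tape strip is 30 wide and runs along its whole far (+x) border
- tape_left (a point): left (+y) end of the inner line of the tape, on the panel's top surface: 25 along x, 80 along y from the panel's centre
- tape_right (a point): right (-y) end of the inner line of the tape, on the panel's top surface: 25 along x, -80 along y from the panel's centre
- tin: loose small round aluminium tin with orange lid, 50 across, 40 high, about 130 g, standing on the riser between the panel and the far edge, in the panel's way. Origin: centre of its underside; z up
- blue_jar: blue jar with black lid, 52 across, 70 high, standing on a rear corner (nearer the robot) of the riser (the two jars may be swapped). Origin: centre of its underside. To be left alone
- white_jar: white jar with black lid, 52 across, 70 high, standing on the other rear corner of the riser. Origin: centre of its underside. To be left alone
- orange_spray: spray can with orange cap, 66 across, 193 high, standing on the table. Origin: centre of its underside. To be left alone
- black_spray: red spray can with black cap, 66 across, 193 high, standing on the table. Origin: centre of its underside. To be left alone
- tub: white tub with black lid, 100 across, 120 high, standing on the table. Origin: centre of its underside. To be left alone
Things that resemble listed ones, but are neither listed nor needed, are in the scene too. Leave any red look-alike of the panel alone. Several things have the shape of the tin; the one meant has the colours described above.

How it is judged:
On the way, in this order (a step that is already met when the one before it is completed fails the run):
1. the tin has been pushed sideways out of the panel's way ((y of tin in the frame of panel above 0.1 m or y of tin in the frame of panel below -0.1 m)), for 0.1 s.
2. the panel has been slid out until the inner line of its tape lies along the riser's far edge (x of tape_left in the frame of riser_edge between -0.007 and 0.007 m and x of tape_right in the frame of riser_edge between -0.007 and 0.007 m), for 0.2 s.
At the end, for the whole second after the job is handed in: Both ends of the tape's inner line lie within 7 mm of the line of the riser's far edge; the panel lies flat on the riser; the tin stands upright on the riser, beside the panel's track; both are at rest (all of step 2 and z of panel in the frame of riser_edge between -0.004 and 0.004 m and z of tin in the frame of riser_edge between -0.004 and 0.004 m and angle between panel's own z axis and vertical below 0.04 rad and angle between tin's own z axis and vertical below 0.08 rad and linear speed of each of panel, tin below 0.01 m/s and (y of tin in the frame of panel above 0.1 m or y of tin in the frame of panel below -0.1 m)); the robot touches nothing.
It fails at once if the panel is lifted or tipped (z of panel in the frame of riser_edge above 0.012 m or angle between panel's own z axis and vertical above 0.2 rad).
It fails at once if the panel falls off the riser (z of panel in the frame of riser_edge below -0.02 m).
It fails at once if the tin is lifted, tipped over or falls off the riser (z of tin in the frame of riser_edge above 0.012 m or z of tin in the frame of riser_edge below -0.02 m or angle between tin's own z axis and vertical above 0.5 rad).
It fails at once if a jar, spray can or tub is moved more than 20 mm (distance of any of blue_jar, white_jar, orange_spray, black_spray, tub from where it was at the start of the episode above 0.02 m).
It also fails if it takes over 54 s, if anything falls off the work surface, if the arm or the gripper's body presses on something with over 40 N, if the wrist force passes 120 N, or if a joint passes its speed limit or range.

## Working session

There is one attempt and no reset: what is moved stays moved. The work goes in short steps, Python scripts to look and compute and a tool call to move; the robot and the scene stay as the last step left them, time stands still between calls to the robot, and variables do not carry over. Pictures are saved under pics/ and viewed, at most 10 in all, crops included, and the job is handed in when it is done.

Besides the shell and the picture viewer there is one more tool, called after "Emit:" by a JSON object that holds its "name" and its "arguments", one argument or row to a line. move_arm: Moves the arm, as the interface text tells. Its arguments: {"type":"object","properties":{"commands":{"type":"array","items":{"type":"array"}},"hand":{"type":"number"},"force":{"type":"number"}},"required":["commands"]}

```bash
mkdir -p pics; cat > h.py <<'E'
import numpy as np, cv2, json
from plant import status, cams, manip, silhouettes, landmark_of
from scipy.spatial.transform import Rotation as Rn
def cam(name):
    s=status.read_state(); c=cams.read_camera(name)
    if name=="wrist":
        T=np.eye(4);T[:3,:3]=Rn.from_quat(s["tool_rot"]).as_matrix();T[:3,3]=s["tool_pos"]
        M=np.linalg.inv(T@np.array(c["tool_from_camera"])); c["R"]=M[:3,:3]; c["t"]=M[:3,3]
    c["R"]=np.array(c["R"]);c["t"]=np.array(c["t"]).ravel();c["K"]=np.array(c["intrinsics"],float);c["D"]=np.array(c["D"],float)
    return c
def ray(c,px,z):
    p=cv2.undistortPoints(np.array(px,float).reshape(-1,1,2),c["K"],c["D"]).reshape(-1,2)
    d=np.c_[p,np.ones(len(p))]@c["R"]; o=-c["R"].T@c["t"]
    return o+d*((z-o[2])/d[:,2])[:,None]
def proj(c,X):
    return cv2.projectPoints(np.array(X,float).reshape(-1,1,3),cv2.Rodrigues(c["R"])[0],c["t"],c["K"],c["D"])[0].reshape(-1,2)
def save(c,f): cv2.imwrite("pics/"+f,c["img"][:,:,::-1])
E
python3 - <<'E'
from h import *
np.set_printoptions(precision=3,suppress=True)
ims=[]
Z={"tin":.06,"panel":.06,"tape_left":.068,"tape_right":.068,"riser_edge":.06,"blue_jar":.06,"white_jar":.06,"orange_spray":0,"black_spray":0,"tub":0,"riser":0}
for n in ["scene","side","wrist"]:
    c=cam(n);save(c,n+"0.png");ims.append(c["img"]); print(n)
    for t,z in Z.items():
        for r in landmark_of(n,t)[:4]:
            print(t,round(r["score"],2),np.array(r["position"]),ray(c,r["position"],z)[0])
print(status.read_state()["time_s"],status.read_state()["tool_rot"])
g=np.vstack([np.hstack(ims[:2]),np.hstack([ims[2],ims[2]*0])])
cv2.imwrite("pics/all0.png",cv2.resize(g,(800,600),interpolation=cv2.INTER_AREA)[:,:,::-1])
E
```

```text
scene
tin 0.88 [254.8 233.8] [0.623 0.046 0.06 ]
tin 0.86 [227.8 287.8] [ 0.814 -0.008  0.06 ]
panel 0.9 [341.6 157.3] [0.256 0.308 0.06 ]
panel 0.74 [245.7 205.5] [0.515 0.007 0.06 ]
panel 0.44 [392.4 201.5] [0.446 0.462 0.06 ]
panel 0.3 [254.1 233. ] [0.62  0.043 0.06 ]
tape_left 0.7 [318.8 155.7] [0.266 0.23  0.068]
tape_left 0.66 [269.3 207.8] [0.523 0.08  0.068]
tape_left 0.23 [301.7 183.3] [0.406 0.176 0.068]
tape_right 0.92 [216.1 214.4] [ 0.568 -0.077  0.068]
tape_right 0.45 [179.2 185.4] [ 0.46  -0.213  0.068]
riser_edge 0.78 [242.5 244.2] [0.665 0.014 0.06 ]
white_jar 0.95 [178.4 183.6] [ 0.444 -0.219  0.06 ]
orange_spray 0.83 [394.5 203.8] [0.398 0.487 0.   ]
black_spray 0.95 [386.9 237.6] [0.544 0.449 0.   ]
tub 0.55 [ 89.4 197.1] [ 0.482 -0.517  0.   ]
riser 0.59 [238.6 219.1] [ 0.521 -0.015  0.   ]
side
tin 0.72 [200.1 199. ] [0.634 0.045 0.06 ]
tin 0.52 [168.2 193.4] [0.738 0.041 0.06 ]
tin 0.35 [229.  171.9] [ 0.577 -0.089  0.06 ]
panel 0.97 [239.3 193.2] [ 0.524 -0.002  0.06 ]
panel 0.93 [342.  319.8] [0.206 0.346 0.06 ]
panel 0.61 [227.4 173.1] [ 0.581 -0.082  0.06 
[... 370 characters left out ...]
 [244.6 367.7] [0.408 0.473 0.   ]
black_spray 0.71 [187.7 343.4] [0.551 0.446 0.   ]
tub 0.95 [277.9 120.9] [ 0.471 -0.494  0.   ]
tub 0.6 [242.1 204.1] [ 0.519 -0.012  0.   ]
riser 0.75 [241.8 206.1] [ 0.518 -0.004  0.   ]
wrist
tin 0.96 [250.3 143. ] [0.623 0.047 0.06 ]
tin 0.91 [354.7 180. ] [0.751 0.002 0.06 ]
panel 0.69 [165.  181.6] [ 0.518 -0.     0.06 ]
tape_left 0.98 [158.8 114.5] [0.519 0.08  0.068]
tape_right 0.75 [205.3 234.9] [ 0.566 -0.067  0.068]
riser_edge 0.6 [292.5 167.6] [0.674 0.017 0.06 ]
white_jar 0.87 [133.8 328.5] [ 0.451 -0.221  0.06 ]
black_spray 0.74 [132.5 329.2] [ 0.417 -0.277  0.   ]
riser 0.17 [291.1 169.4] [0.681 0.004 0.   ]
1.8 [ 0.707  0.707 -0.    -0.   ]
```

View pics/all0.png

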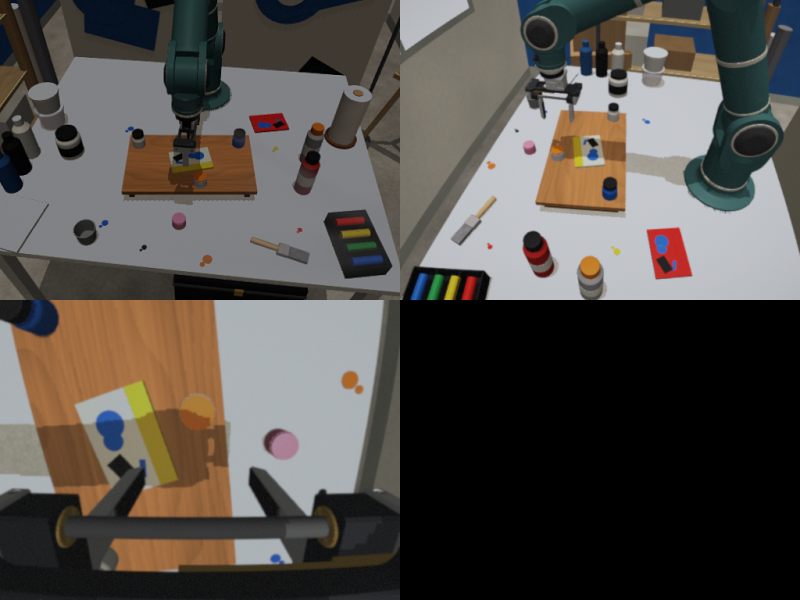

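The wrist view (montage, full-resolution pixels) shows these:
- Orange-lidded tin on the riser at about (250,143).
- Pink look-alike tin on the table at about (354,180).
- Cream panel at (165,182). Its red look-alike is on the table, at scene (342,157).

The tin-like candidates in the scene view are orange (255,234), which I'm choosing, pink (228,288), and a grey empty tin at about (108,296). Next I'll fit the riser edge and check the tin in a close crop.

```bash
python3 - <<'E'
from h import *
np.set_printoptions(precision=4,suppress=True)
c=cam("wrist"); im=c["img"]; hsv=cv2.cvtColor(im,cv2.COLOR_RGB2HSV)
wood=((hsv[...,0]<22)&(hsv[...,1]>90)).astype(np.uint8)
P=[]
for r in range(5,280,5):
    if 120<r<215: continue
    w=np.where(wood[r,150:330])[0]
    if len(w): P.append([150+w.max(),r])
P=np.array(P,float); W=ray(c,P,.06)[:,:2]
for _ in range(4):
    vx,vy,x0,y0=cv2.fitLine(W.astype(np.float32),cv2.DIST_HUBER,0,1e-4,1e-4).ravel()
    d=(W-[x0,y0])@[vy,-vx]; k=abs(d)<.003; W=W[k] if k.sum()>8 else W
print(len(P),len(W),"dir",vx,vy,"pt",x0,y0,"std",d.std(),"yaw",np.degrees(np.arctan2(-vx*np.sign(vy),abs(vy))))
print("ends",P[[0,-1]])
# yellow tape
yl=((hsv[...,0]>24)&(hsv[...,0]<36)&(hsv[...,1]>130)).astype(np.uint8)
yl=cv2.morphologyEx(yl,cv2.MORPH_OPEN,np.ones((3,3)))
n,l,s,_=cv2.connectedComponentsWithStats(yl);i=1+s[1:,4].argmax()
b=cv2.boxPoints(cv2.minAreaRect(np.argwhere(l==i)[:,::-1].astype(np.float32)));print("tape box",b,"\n",ray(c,b,.068))
for r in silhouettes("wrist","tin")[:3]:
    e=np.array(r["extent"],float);m=((e[:2]+e[2:])/2);print(r["score"],e,ray(c,m,.09)[0])
cv2.imwrite("pics/tin.png",cv2.resize(im[90:230,150:400],None,fx=2.5,fy=2.5)[:,:,::-1])
E
```

```text
37 37 dir 0.112371854 -0.99366623 pt 0.6627385 0.057694014 std 0.0003377299530457886 yaw 6.45206
ends [[273.   5.]
 [296. 275.]]
tape box [[158.1606 110.9416]
 [182.4088 102.1241]
 [198.0292 145.0803]
 [173.781  153.8978]] 
 [[0.5185 0.0837 0.068 ]
 [0.5467 0.093  0.068 ]
 [0.5623 0.0449 0.068 ]
 [0.5333 0.0348 0.068 ]]
0.91 [226.5 121.5 275.9 169.6] [0.6239 0.0463 0.09  ]
0.86 [338.8 162.8 380.8 205.4] [0.7458 0.0038 0.09  ]
```

View pics/tin.png

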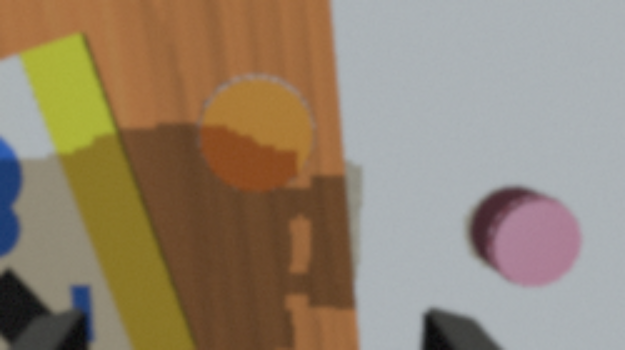

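The crop shows the orange lid at full-resolution (252,143), standing on the riser, so it's the right tin. The pink one is off the riser. The riser yaw is 6.45° and the tin is 40 mm inside the edge. I'll cradle the tin from its right (-y) side between half-closed fingertips and push it to +y.

Emit:
{"name": "move_arm", "arguments": {
  "commands": [
    [[-2, 4, 0], [0, 0, -6.45]],
    [[0, 0, 20], [0, 0, 0]],
    [[0, 0, 30], [0, 0, 0]],
    [[0, 0, 30], [0, 0, 0]],
    [[0, 0, 10], [0, 0, 0]]
  ],
  "hand": -0.47
}}

```text
time_s: 2.4
tool_pos: [0.6276, -0.002, 0.1237]
tool_rot: [0.666, 0.746, -0.001, -0.001]
wrist_force: [-0.3, 0.2, 0.9]
width: 0.0575
gripper_force: 0.0
```

Emit:
{"name": "move_arm", "arguments": {
  "commands": [
    [[0, 0, 20], [0, 0, 0]],
    [[0, 0, 15], [0, 0, 0]],
    [[0, 0, 10], [0, 0, 0]],
    [[0, 0, 0], [0, 0, 0]],
    [[0, 0, 0], [0, 0, 0]]
  ]
}}

```text
time_s: 2.9
tool_pos: [0.6293, -0.002, 0.082]
tool_rot: [0.666, 0.746, 0.0, 0.0]
wrist_force: [-0.1, 0.2, -0.4]
width: 0.025
gripper_force: 0.0
```

```bash
python3 - <<'E'
from h import *
np.set_printoptions(precision=4,suppress=True)
s=status.read_state();print({k:np.round(s[k],4) for k in["time_s","tool_pos","tool_rot","width","wrist_force"]})
p=np.array(s["tool_pos"]);print("tool x",Rn.from_quat(s["tool_rot"]).as_matrix()[:,0])
c=cam("wrist");save(c,"w1.png")
v=np.array([-.1124,.9937]);u=np.array([.9937,.1124]);E0=np.array([.6627,.0577])
for r in silhouettes("wrist","tin")[:3]:
    e=np.array(r["extent"],float);q=ray(c,(e[:2]+e[2:])/2,.098)[0][:2];print(r["score"],e,q,"from tcp v,u",(q-p[:2])@v,(q-p[:2])@u)
E
```

```text
{'time_s': np.float64(2.9), 'tool_pos': array([ 0.6293, -0.002 ,  0.082 ]), 'tool_rot': array([0.6662, 0.7458, 0.0001, 0.0002]), 'width': np.float64(0.025), 'wrist_force': array([-0.0807,  0.178 , -0.4343])}
tool x [-0.1123  0.9937 -0.0001]
0.95 [370.3 199.5 441.1 265.1] [0.7223 0.0154] from tcp v,u 0.006838303947433004 0.09440455913406647
0.79 [208.1 113.8 296.7 200.4] [0.6234 0.0505] from tcp v,u 0.052791926282703586 -1.6381010877155287e-05
```

View pics/w1.png

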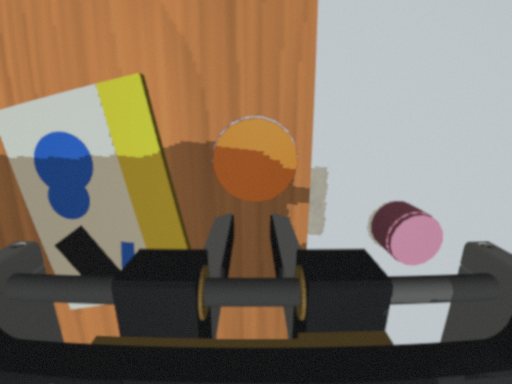

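The tin at (254,158) is centred ahead of the fingers at columns 220–290, and the panel is clear. Pushing now.

Emit:
{"name": "move_arm", "arguments": {
  "commands": [
    [[8, 0, 3], [0, 0, 0]],
    [[8, 0, 0], [0, 0, 0]],
    [[8, 0, 0], [0, 0, 0]],
    [[8, 0, 0], [0, 0, 0]],
    [[8, 0, 0], [0, 0, 0]]
  ]
}}

```text
time_s: 3.5
tool_pos: [0.6244, 0.0386, 0.0785]
tool_rot: [0.666, 0.746, -0.0, 0.0]
wrist_force: [0.5, -0.3, 0.3]
width: 0.0248
gripper_force: 0.4
```

Emit:
{"name": "move_arm", "arguments": {
  "commands": [
    [[10, 0, 0], [0, 0, 0]],
    [[10, 0, 0], [0, 0, 0]],
    [[10, 0, 0], [0, 0, 0]],
    [[10, 0, 0], [0, 0, 0]],
    [[10, 0, 0], [0, 0, 0]]
  ]
}}

```text
time_s: 4.0
tool_pos: [0.6187, 0.0883, 0.0785]
tool_rot: [0.666, 0.746, -0.0, -0.0]
wrist_force: [0.3, -0.6, 1.0]
width: 0.0252
gripper_force: 0.6
```

Emit:
{"name": "move_arm", "arguments": {
  "commands": [
    [[12, 0, 0], [0, 0, 0]],
    [[12, 0, 0], [0, 0, 0]],
    [[12, 0, 0], [0, 0, 0]],
    [[10, 0, 0], [0, 0, 0]],
    [[6, 0, 0], [0, 0, 0]]
  ]
}}

```text
time_s: 4.5
tool_pos: [0.6128, 0.1404, 0.0784]
tool_rot: [0.666, 0.746, 0.0, -0.0]
wrist_force: [-0.0, -1.8, 1.0]
width: 0.0248
gripper_force: 0.8
```

Emit:
{"name": "move_arm", "arguments": {
  "commands": [
    [[0, 0, 0], [0, 0, 0]],
    [[-15, 0, 0], [0, 0, 0]],
    [[-20, 0, 0], [0, 0, 0]],
    [[0, 0, -40], [0, 0, 0]],
    [[0, 0, -40], [0, 0, 0]]
  ]
}}

```text
time_s: 5.0
tool_pos: [0.6165, 0.1015, 0.1586]
tool_rot: [0.667, 0.745, -0.001, -0.001]
wrist_force: [1.6, 0.3, 0.8]
width: 0.0246
gripper_force: 0.0
```

```bash
python3 - <<'E'
from h import *
np.set_printoptions(precision=4,suppress=True)
s=status.read_state();print({k:np.round(s[k],4) for k in["time_s","tool_pos","q"]})
v=np.array([-.1124,.9937]);u=np.array([.9937,.1124]);E0=np.array([.6678,.013])
for n in["wrist","scene"]:
    c=cam(n);save(c,n+"2.png")
    for t,z in[("tin",.06),("panel",.06),("tape_left",.068),("tape_right",.068)]:
        for r in landmark_of(n,t)[:3]:
            q=ray(c,r["position"],z)[0][:2];print(n,t,round(r["score"],2),q,"u,v",(q-E0)@u,(q-E0)@v)
E
```

```text
{'time_s': np.float64(5.0), 'tool_pos': array([0.6165, 0.1015, 0.1586]), 'q': array([-0.1799,  0.476 , -0.0439,  1.6654,  0.0244,  1.0033, -0.1222])}
wrist tin 0.83 [0.6087 0.1743] u,v -0.04064275139051851 0.16695058544584213
wrist tape_left 0.73 [0.5157 0.0811] u,v -0.14346099660668726 0.08473714679969756
scene tin 0.54 [0.6124 0.168 ] u,v -0.037665415259917776 0.16028071495520177
scene tin 0.53 [ 0.8088 -0.0055] u,v 0.13803752472569503 -0.03428264857326602
scene panel 0.58 [0.5083 0.0063] u,v -0.15927502879022656 0.01131051007651299
scene panel 0.58 [0.2599 0.3101] u,v -0.37195169680637963 0.3410568770270527
scene panel 0.18 [0.6104 0.4375] u,v -0.009306065677889948 0.4283082145297354
scene tape_left 0.79 [0.505  0.0844] u,v -0.15371027802162357 0.08924730432303636
scene tape_left 0.66 [0.2514 0.235 ] u,v -0.38879556559806855 0.267434176331563
scene tape_right 0.67 [0.2225 0.3915] u,v -0.39998903164898486 0.4262189791525312
scene tape_right 0.63 [ 0.5712 -0.0714] u,v -0.1055162961864841 -0.07299981456323772
```

View pics/wrist2.png

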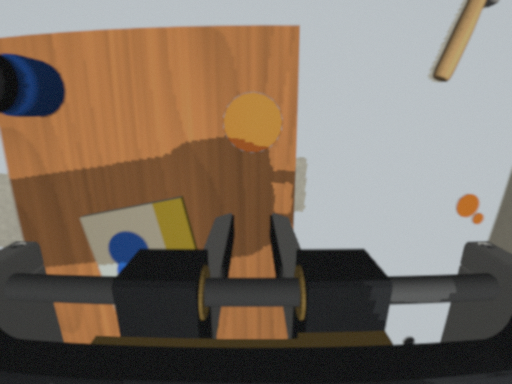

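The tin is upright at about (252,122), v≈+0.165 m along the edge from its middle and well clear of the panel. Next I'll go behind the panel, turn 90° and open the fingers.

Emit:
{"name": "move_arm", "arguments": {
  "commands": [
    [[-10, -20, -20], [0, 0, 0]],
    [[-14, -30, 0], [0, 0, 0]],
    [[-14, -30, 0], [0, 0, 0]],
    [[-14, -30, 0], [0, 0, 0]],
    [[-14, -30, 0], [0, 0, 0]]
  ],
  "hand": 1
}}

```text
time_s: 6.0
tool_pos: [0.4839, 0.0224, 0.178]
tool_rot: [0.666, 0.746, -0.0, -0.0]
wrist_force: [1.2, 0.1, 0.1]
width: 0.0614
gripper_force: 0.0
```

Emit:
{"name": "move_arm", "arguments": {
  "commands": [
    [[-14, -30, 0], [0, 0, 0]],
    [[-11, -31, 0], [0, 0, 0]],
    [[0, 0, 0], [0, 0, 8]],
    [[0, 0, 0], [0, 0, 8]],
    [[0, 0, 0], [0, 0, 8]]
  ]
}}

```text
time_s: 6.5
tool_pos: [0.4272, -0.0088, 0.1783]
tool_rot: [0.808, 0.589, -0.0, -0.0]
wrist_force: [-0.3, -0.5, -0.3]
width: 0.094
gripper_force: 0.0
```

Emit:
{"name": "move_arm", "arguments": {
  "commands": [
    [[0, 0, 0], [0, 0, 8]],
    [[0, 0, 0], [0, 0, 8]],
    [[0, 0, 0], [0, 0, 8]],
    [[0, 0, 0], [0, 0, 8]],
    [[0, 0, 0], [0, 0, 8]]
  ]
}}

```text
time_s: 7.0
tool_pos: [0.4273, -0.0087, 0.1782]
tool_rot: [0.961, 0.277, -0.0, -0.0]
wrist_force: [0.1, -0.6, 0.3]
width: 0.0941
gripper_force: 0.0
```

Emit:
{"name": "move_arm", "arguments": {
  "commands": [
    [[0, 0, 0], [0, 0, 8]],
    [[0, 0, 0], [0, 0, 8]],
    [[0, 0, 0], [0, 0, 8]],
    [[0, 0, 0], [0, 0, 2]],
    [[0, 0, 0], [0, 0, 0]]
  ]
}}

```text
time_s: 7.5
tool_pos: [0.4273, -0.0087, 0.1782]
tool_rot: [0.998, 0.056, -0.0, 0.0]
wrist_force: [-0.4, -0.4, -0.7]
width: 0.094
gripper_force: 0.0
```

```bash
cat >> h.py <<'E'
v=np.array([-.1124,.9937]);u=np.array([.9937,.1124]);E0=np.array([.6678,.013])
def st():
    np.set_printoptions(precision=4,suppress=True)
    s=status.read_state();p=np.array(s["tool_pos"]);X=Rn.from_quat(s["tool_rot"]).as_matrix()[:,0]
    print("t",s["time_s"],"z",p[2],"uv",(p[:2]-E0)@u,(p[:2]-E0)@v,"toolx angle to u deg",np.degrees(np.arctan2(X[:2]@v,X[:2]@u)),"w",s["width"],"f",np.array(s["wrist_force"]))
def look(n,f):
    c=cam(n);save(c,f)
    for t,z in[("tin",.06),("panel",.06),("tape_left",.068),("tape_right",.068),("riser_edge",.06)]:
        for r in landmark_of(n,t)[:2]:
            q=ray(c,r["position"],z)[0][:2];print(n,t,round(r["score"],2),np.array(r["position"]),"u,v",np.array([(q-E0)@u,(q-E0)@v]))
    return c
E
python3 - <<'E'
from h import *
st();look("wrist","wrist3.png")
E
```

```text
t 7.5 z 0.17818317904277947 uv -0.24140916035033436 0.005495996792263418 toolx angle to u deg -0.022654722918655418 w 0.09396585854158682 f [-0.3803 -0.4337 -0.6978]
wrist panel 0.84 [251.6 100. ] u,v [-0.1503  0.0066]
wrist tape_left 0.8 [171.9  92.9] u,v [-0.1435  0.0847]
wrist tape_right 0.68 [332.3  56.1] u,v [-0.1097 -0.0706]
```

View pics/wrist3.png

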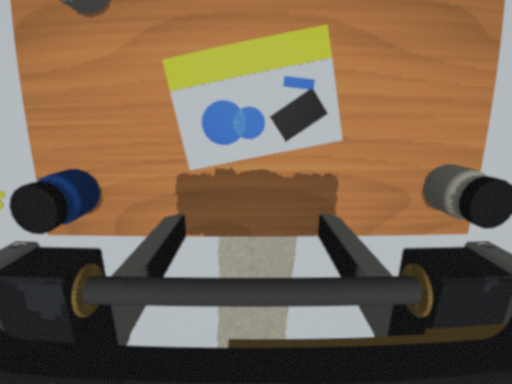

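The panel rear edge, from (190,168) to (342,138), lies centred ahead of the open fingers, and the jars are well outside. Descending, then pushing gently.

Emit:
{"name": "move_arm", "arguments": {
  "commands": [
    [[0, 0, 30], [0, 0, 0]],
    [[0, 0, 30], [0, 0, 0]],
    [[0, 0, 25], [0, 0, 0]],
    [[0, 0, 15], [0, 0, 0]],
    [[0, 0, 0], [0, 0, 0]]
  ]
}}

```text
time_s: 8.3
tool_pos: [0.4263, -0.0088, 0.0769]
tool_rot: [0.998, 0.056, -0.002, 0.0]
wrist_force: [0.7, -0.3, 0.2]
width: 0.0939
gripper_force: 0.0
```

Emit:
{"name": "move_arm", "arguments": {
  "commands": [
    [[0, 0, 2], [0, 0, 0]],
    [[0, 0, 1.5], [0, 0, 0]],
    [[0, 0, 0], [0, 0, 0]],
    [[0, 0, 0], [0, 0, 0]],
    [[0, 0, 0], [0, 0, 0]]
  ]
}}

```text
time_s: 8.8
tool_pos: [0.4277, -0.0087, 0.0753]
tool_rot: [0.998, 0.056, 0.0, -0.0]
wrist_force: [0.6, 0.1, -0.1]
width: 0.0938
gripper_force: 0.0
```

Emit:
{"name": "move_arm", "arguments": {
  "commands": [
    [[6, 0, 0], [0, 0, 0]],
    [[6, 0, 0], [0, 0, 0]],
    [[6, 0, 0], [0, 0, 0]],
    [[6, 0, 0], [0, 0, 0]],
    [[6, 0, 0], [0, 0, 0]]
  ]
}}

```text
time_s: 9.3
tool_pos: [0.4577, -0.0052, 0.0748]
tool_rot: [0.998, 0.056, -0.0, -0.0]
wrist_force: [-1.9, -0.5, 1.2]
width: 0.0938
gripper_force: 0.7
```

Emit:
{"name": "move_arm", "arguments": {
  "commands": [
    [[6, 0, 0], [0, 0, 0]],
    [[6, 0, 0], [0, 0, 0]],
    [[6, 0, 0], [0, 0, 0]],
    [[6, 0, 0], [0, 0, 0]],
    [[6, 0, 0], [0, 0, 0]]
  ]
}}

```text
time_s: 9.8
tool_pos: [0.4875, -0.002, 0.0749]
tool_rot: [0.998, 0.056, -0.0, 0.0]
wrist_force: [-1.9, -0.5, 0.4]
width: 0.094
gripper_force: 0.5
```

```bash
python3 - <<'E'
from h import *
st();look("wrist","wrist4.png")
E
```

```text
t 9.8 z 0.07490593075527806 uv -0.18080696785469852 0.005372550916265366 toolx angle to u deg -0.010144419890389658 w 0.09399723957918105 f [-1.8578 -0.4877  0.4248]
wrist tin 0.95 [ 6.7 18.8] u,v [-0.0415  0.1655]
wrist panel 0.71 [274. 133.] u,v [-0.1175 -0.0085]
wrist panel 0.35 [146.4  95.3] u,v [-0.0931  0.0745]
wrist tape_left 0.86 [147.8  92. ] u,v [-0.0918  0.0705]
wrist tape_right 0.63 [401.3  89.2] u,v [-0.0896 -0.0869]
wrist tape_right 0.51 [149.5  94.3] u,v [-0.0932  0.0695]
wrist riser_edge 0.18 [ 7.8 17.9] u,v [-0.041   0.1646]
```

View pics/wrist4.png

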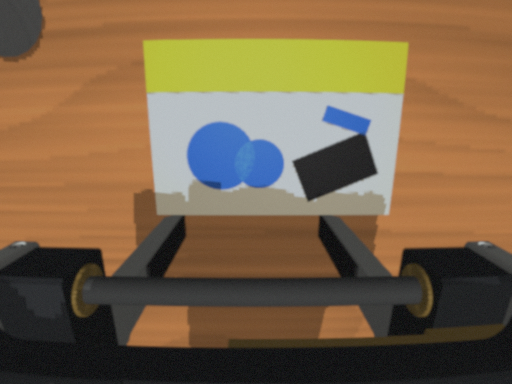

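The panel is squared against both fingers, with the tape line level at row ~92 and u≈-0.090. I'll push 78 mm more, then re-measure.

Emit:
{"name": "move_arm", "arguments": {
  "commands": [
    [[8, 0, 0], [0, 0, 0]],
    [[8, 0, 0], [0, 0, 0]],
    [[8, 0, 0], [0, 0, 0]],
    [[8, 0, 0], [0, 0, 0]],
    [[8, 0, 0], [0, 0, 0]]
  ]
}}

```text
time_s: 10.6
tool_pos: [0.5275, 0.0026, 0.0749]
tool_rot: [0.998, 0.056, -0.0, 0.0]
wrist_force: [-2.7, -0.5, 1.9]
width: 0.0939
gripper_force: 1.1
```

Emit:
{"name": "move_arm", "arguments": {
  "commands": [
    [[8, 0, 0], [0, 0, 0]],
    [[8, 0, 0], [0, 0, 0]],
    [[8, 0, 0], [0, 0, 0]],
    [[8, 0, 0], [0, 0, 0]],
    [[6, 0, 0], [0, 0, 0]]
  ]
}}

```text
time_s: 11.1
tool_pos: [0.5653, 0.0069, 0.0749]
tool_rot: [0.998, 0.056, 0.0, 0.0]
wrist_force: [-2.7, -0.3, 1.4]
width: 0.0942
gripper_force: 0.9
```

```bash
cat > m.py <<'E'
from h import *
import sys
st();c=look("wrist",sys.argv[1])
im=c["img"];hsv=cv2.cvtColor(im,cv2.COLOR_RGB2HSV)
yl=(hsv[...,0]>24)&(hsv[...,0]<36)&(hsv[...,1]>130)
wood=(hsv[...,0]<22)&(hsv[...,1]>90)
def rep(name,P,z):
    q=ray(c,P,z)[:,:2]-E0; U=q@u;V=q@v; k=abs(U-np.median(U))<.004; a=np.polyfit(V[k],U[k],1)
    print(name,k.sum(),"u at v=-.08,+.08",np.polyval(a,[-.08,.08]))
cols=[x for x in range(0,512,4) if yl[:240,x].sum()>15]
rep("tape inner",[[x,np.where(yl[:240,x])[0].max()+.5] for x in cols],.068)
oc=[x for x in range(0,512,4) if yl[:240,x].sum()==0 and wood[:200,x].sum()>20]
rep("edge",[[x,np.where(wood[:200,x])[0].min()-.5] for x in oc],.06)
E
python3 m.py wrist5.png
```

```text
t 11.1 z 0.07490387661763385 uv -0.10249339174584685 0.0054547786885636865 toolx angle to u deg -0.003413203031795927 w 0.09421581750488878 f [-2.7373 -0.3222  1.4406]
wrist tin 0.96 [ 27.6 137.3] u,v [-0.0403  0.1623]
wrist panel 0.91 [271.4 132.9] u,v [-0.0392 -0.0067]
wrist tape_left 0.98 [146.6  92.2] u,v [-0.0136  0.0714]
wrist tape_right 0.8 [402.6  89.7] u,v [-0.0115 -0.0877]
tape inner 64 u at v=-.08,+.08 [-0.013  -0.0131]
edge 62 u at v=-.08,+.08 [0.0014 0.0012]
```

View pics/wrist5.png

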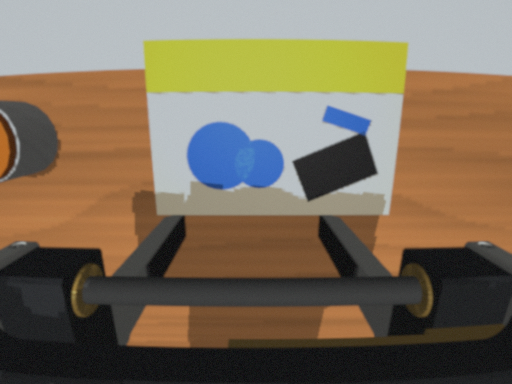

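The edge shows at row ~70, parallel to the tape line at row ~92. In the same picture, the gap from tape to edge is 14.3 mm. Pushing 14 mm.

Emit:
{"name": "move_arm", "arguments": {
  "commands": [
    [[4, 0, 0], [0, 0, 0]],
    [[4, 0, 0], [0, 0, 0]],
    [[4, 0, 0], [0, 0, 0]],
    [[2, 0, 0], [0, 0, 0]],
    [[0, 0, 0], [0, 0, 0]]
  ]
}}

```text
time_s: 11.9
tool_pos: [0.5788, 0.0084, 0.0749]
tool_rot: [0.998, 0.056, 0.0, 0.0]
wrist_force: [-0.7, -0.2, 0.3]
width: 0.0941
gripper_force: 0.0
```

```bash
python3 m.py wrist6.png
```

```text
t 11.9 z 0.07487577147693415 uv -0.08896154905152352 0.005471723120462724 toolx angle to u deg -0.0017433968934869564 w 0.09407574624159346 f [-0.6565 -0.1922  0.2656]
wrist tin 0.8 [ 24.7 158.3] u,v [-0.0414  0.1674]
wrist panel 0.56 [276.6 133.4] u,v [-0.0259 -0.0101]
wrist tape_left 0.62 [147.6  91.9] u,v [0.0001 0.0707]
wrist tape_right 0.6 [403.9  91.1] u,v [ 0.0012 -0.0886]
tape inner 64 u at v=-.08,+.08 [0.0006 0.0007]
edge 62 u at v=-.08,+.08 [0.0012 0.001 ]
```

View pics/wrist6.png

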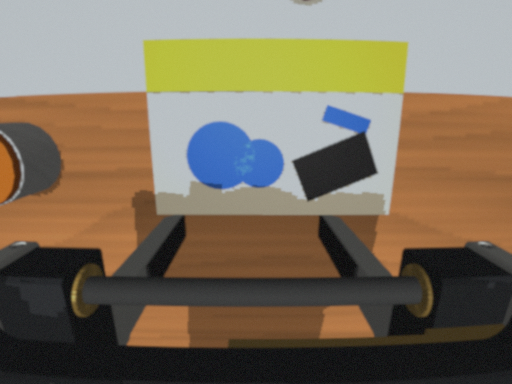

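The tape line at row ~92 now coincides with the riser edge at row ~94 to within about 1 mm. I'll back off, lift, check and hand in.

Emit:
{"name": "move_arm", "arguments": {
  "commands": [
    [[-5, 0, 0], [0, 0, 0]],
    [[-15, 0, 0], [0, 0, 0]],
    [[-15, 0, 0], [0, 0, 0]],
    [[0, 0, 0], [0, 0, 0]],
    [[0, 0, -20], [0, 0, 0]]
  ]
}}

```text
time_s: 12.7
tool_pos: [0.5425, 0.0045, 0.0936]
tool_rot: [0.998, 0.056, -0.002, 0.0]
wrist_force: [0.4, 0.7, 0.9]
width: 0.0939
gripper_force: 0.0
```

Emit:
{"name": "move_arm", "arguments": {
  "commands": [
    [[0, 0, -30], [0, 0, 0]],
    [[0, 0, -30], [0, 0, 0]],
    [[0, 0, -10], [0, 0, 0]],
    [[0, 0, 0], [0, 0, 0]],
    [[0, 0, 0], [0, 0, 0]]
  ]
}}

```text
time_s: 13.2
tool_pos: [0.5435, 0.0045, 0.1641]
tool_rot: [0.998, 0.056, -0.0, 0.0]
wrist_force: [-0.4, -0.4, 0.0]
width: 0.094
gripper_force: 0.0
```

```bash
python3 m.py wrist7.png
```

```text
t 13.2 z 0.16411019914935795 uv -0.12445924761330533 0.00556991125458358 toolx angle to u deg 0.0061639897018094655 w 0.09396025419485791 f [-0.4308 -0.4181  0.0407]
wrist tin 0.69 [ 88.1 110.7] u,v [-0.0424  0.1685]
wrist panel 0.83 [266.9  92.4] u,v [-0.0273 -0.0079]
wrist tape_left 0.56 [179.7  61.5] u,v [-0.0005  0.0721]
wrist tape_right 0.57 [354.   60.5] u,v [ 0.0008 -0.0868]
tape inner 43 u at v=-.08,+.08 [0.0008 0.0008]
edge 78 u at v=-.08,+.08 [0.0009 0.0007]
```

View pics/wrist7.png

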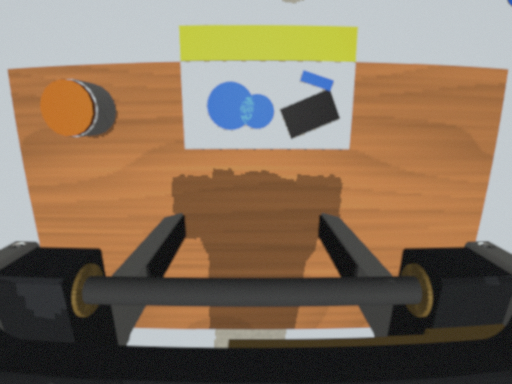

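The tape line (row ~61) lies on the riser edge, the tin stands upright at (70,108), and the gripper is clear of everything.

```bash
python3 -c "
from h import *
print(manip.finish_job())"
```

```text
the job is handed in; nothing more can be done
None
```

The job is handed in (no verdict was returned): the last wrist-camera view puts the tape's inner line within about 1 mm of the riser's far edge, the tin upright on the riser about 175 mm to the panel's left (centre to centre), and the gripper clear of everything.

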